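Turn a half-sole blank tread side up against the bench stop

TASK

The half-sole blank lies on the sandal maker's bench with its rubber tread down; turn it over so that the tread faces up. Gently push it against the sloping steel stop so that its leading end climbs the slope, until the blank stands leaning on the stop, then from behind the stop push the top of the blank back over so that it flops flat on the bench in front of the stop. Use only pushes with the fingertips: do not grip or lift the blank, and leave everything else on the bench where it is.

Things in the scene. Friction and masses are not known exactly. Their poses are not given: they have to be found in the camera images.
- stop: fixed turning stop: a polished, slippery steel plate 170 mm wide (along its y) rising from the bench at 60 degrees towards its +x to a crest 70 mm high. Origin: middle of the foot line of the sloping face, on the bench (z = 0). Its +x is level and is the direction in which the blank is pushed against it; the blank lies on its -x side; z is up
- stop_crest (a point): middle of the stop's crest, 40 mm behind the foot line and 70 mm above the bench. The steel is 6 mm thick; a 62 mm high upright wooden board behind it reaches to 65 mm behind the foot line, and two 12 mm high feet to 99 mm
- blank: loose half-sole blank, a stiff rectangular board 110 mm long (its x) x 96 mm wide (its y) x 12 mm thick, 70 to 140 g: one face pale plywood with two strap slots, the other black ribbed rubber tread. Origin: centre of the tread face; its z points from tread to plywood: up at the start, down at the end. Its +x end starts nearer the stop, 60 to 160 mm from its foot, up to 0.2 rad askew
- blank_center (a point): centre of the blank, half-way through its thickness. The blank slides on the bench with friction about 0.6 and on the steel about 0.2. Left leaning on the stop it stays by itself, its upper end about 25 mm above the crest and its lower end at the foot line, where pushing on jams it; pushed back past upright it falls flat by itself
- end_a (a point): middle of the blank's end face at its +x end (nearer the stop at the start)
- end_b (a point): middle of the blank's end face at its -x end (farther from the stop at the start)
- glue_jar: closed glue jar with a dark cap, 58 mm across, 75 mm tall; origin at the centre of its underside. Bystander
- rivet_tin: small plain metal tin, 60 mm across, 50 mm tall; origin at the centre of its underside. Bystander
- spool: wooden thread spool standing upright, 52 mm across, 58 mm tall; origin at the centre of its underside. Bystander
- hammer: hammer lying on the bench, about 280 mm long along its x, handle to its -x, origin under its middle. Bystander
- awl: awl with a wooden handle, lying, 150 mm long along its x, handle to its -x, origin under its middle. Bystander
- pliers: pliers lying on the bench, about 155 mm long along their x, jaws to their +x, 16 mm high. Bystander
- heel_lift: small cork heel lift, 60 x 55 x 18 mm; origin at the centre of its underside. Bystander
Not all that is in view belongs to the job. Of the things that look like the blank, the smallest one is meant. What is shaped like the stop but purple is not meant.

How it is judged:
By the outcome, as a careful person would: the job done as asked, in the order asked, and still so for the second after the job is handed in, with the robot touching nothing.
It also fails if it takes over 51 s, if anything falls off the work surface, if the arm or the gripper's body presses on something with over 40 N, if the wrist force passes 120 N, or if a joint passes its speed limit or range.

ROBOT

A 7-joint arm with a two-finger parallel gripper is mounted at the origin on the work surface. World frame = base frame: x ahead of the robot, y to its left, z up, the work surface at z = 0. Lengths are in mm, angles in rad, forces in N, time in s.
With the tool pointing down it reaches from about 400 to 850 mm from the base axis. Payload 4.5 kg.
Tool frame: the origin (TCP) lies at the very end of the fingers, on their centre line; the grasp point (between the pads) lies 19 mm behind it (manip.tcp_to_grasp is the distance from the TCP to the grasp point, in mm); z points along the fingers, y is the line along which they close (so a half turn about z gives the same grasp; the last joint's range is limited). The gripper opens to 85 mm and grips with 20 to 120 N. Pads are 22 mm wide; open, the fingers measure 114 mm over their backs; the gripper's body (76 mm by 85 mm) begins 54 mm behind the grasp point. The pads swing forward as they close: fully open they stand 13 mm farther back than shut.
Start: joints at [0.034, 0.689, -0.195, 1.565, 0.157, 0.902, -0.215], TCP at [625.023, 0.026, 231.317] pointing down, gripper open.
Joint ranges: [-3.01, 3.01], [-0.46, 2.08], [-1.47, 1.51], [0.13, 2.56], [-1, 4.14], [0.04, 2.09], [-2.66, 2.66]. Speed limits (rad/s): [2.57, 2.57, 3.14, 3.14, 3.14, 3.14, 3.14].

INTERFACE

Orientations are given as a unit quaternion [w, x, y, z].
In Python, from plant import manip gives the robot as it stands.
- The arm moves only by the tool arm_command, never from a script. Its arguments are lists of equal length, an entry for each row: "slide": the shift along the tool's x, y, z in units of 0.1 m (1.0 is 0.1 m), a list of three; "roll": the turn about the tool's z in units of 180 degrees (1.0 is 180 degrees). A call has 1 to 20 rows; each row is the pose to reach, as a shift and turn from the pose commanded when the call began, along the tool's axes at that moment, turning the shorter way round; what a row does not reach only later rows make up. A row lasts 1/10 s, in which the tool goes at most 50 mm and 8.59 degrees, less where a joint would pass 70% of its speed; a pose out of reach is approached as far as the arm can. A call with a number of a shift or a turn outside -1 to 1 is refused whole. A call with a gripper value outside its range is refused whole. "grip" is the finger opening in mm, from 0 to 85.4, set as the call begins (left out, the last holds). The fingers move at their own pace and stop on an object; "newtons" is the grip in N (left out, the last holds). Time passes only in rows, so rows that repeat a pose let the fingers close. It gives the time, the measured TCP pose, the force, the opening and the grip force at its end, in the units of the state.
- manip.get_obs(): the state, without advancing time (a new reading comes with each control period).
- manip.snapshot(name): name is "scene" or "side" or "wrist"; returns the picture (480x640x3 uint8, red, green, blue); there is no depth.
- manip.camera_info(name): a dict with "vertical_fov" (degrees; the focal length in pixels is half the picture's height over the tangent of half this angle, whatever the lens; pixels are square), "cx", "cy" (the principal point, pixels), "R" (3x3) and "t" (3): a world point X has camera coordinates R X + t. Camera axes: x right, y down, z forward; pixel columns grow to the right and rows downward; lengths in mm; the calibration is good to about 2 mm. The wrist camera is an equidistant fisheye: a pixel r from the principal point sees the ray r / f radians off the axis. A picture is of the moment at which its call begins: read the wrist's pose just before it. camera_info takes no time and is no camera call; for the wrist camera it gives the pose at the moment of the call.
- manip.job_done(): hands the job in; it is judged then, once.
The state is a dict: "t": time; "joint_positions": joint angles; "dq": joint speeds; "joint_torque": joint torques, N m; "eef_pos": TCP position; "tcp_rot": TCP orientation; "force": force on the tool from outside, world axes, zero at the start; "wrist_torque": the same for the moment, N m; "grip_width": finger opening in mm; "gripper_force": force on a finger pad.
Only numpy, scipy, OpenCV 4.12 (cv2) and the standard library are available. Lean on these libraries where they do the work, as an engineer would, in place of code of your own. Each camera call takes 0.05 s, during which the arm holds its last target. There are 200 camera calls.

## Working session

There is one attempt and no reset: what is moved stays moved. The work goes in short steps, Python scripts to look and compute and a tool call to move; the robot and the scene stay as the last step left them, time stands still between calls to the robot, and variables do not carry over. Pictures are saved under pics/ and viewed, at most 14 in all, crops included, and the job is handed in when it is done.

Besides the shell and the picture viewer there is one more tool, called after "Request:" in YAML: its name, and indented under it one key for each argument. arm_command: Moves the arm, as the interface text tells. Its arguments: {"type":"object","properties":{"slide":{"type":"array"},"roll":{"type":"array"},"grip":{"type":"number"},"newtons":{"type":"number"}},"required":["slide","roll"]}

```bash
mkdir -p pics; ls; cat > h.py <<'E'
import numpy as np, cv2
from plant import manip
def snap(cam,name):
    ci=manip.camera_info(cam); im=manip.snapshot(cam); cv2.imwrite(f'pics/{name}.png',im[:,:,::-1]); np.savez(f'pics/{name}.npz',**{k:np.array(v) for k,v in ci.items()}); return im,ci
def load(name):
    return cv2.imread(f'pics/{name}.png'),dict(np.load(f'pics/{name}.npz'))
def ray(ci,u,v,fish=False):
    f=240/np.tan(np.radians(ci['vertical_fov'])/2); x,y=u-ci['cx'],v-ci['cy']
    if fish:
        r=np.hypot(x,y); th=r/f; d=np.array([x/r*np.sin(th),y/r*np.sin(th),np.cos(th)]) if r>0 else np.array([0,0,1.])
    else: d=np.array([x/f,y/f,1.])
    R=np.array(ci['R']); return -R.T@np.array(ci['t']),R.T@d
def onz(ci,u,v,z=0,fish=False):
    o,d=ray(ci,u,v,fish); return o+d*(z-o[2])/d[2]
def proj(ci,X):
    f=240/np.tan(np.radians(ci['vertical_fov'])/2); c=np.array(ci['R'])@np.array(X)+np.array(ci['t']); return c[:2]/c[2]*f+[float(ci['cx']),float(ci['cy'])]
E
python3 - <<'E'
from h import *
print(manip.get_obs())
a,c1=snap('scene','scene0'); b,c2=snap('side','side0'); snap('wrist','wrist0')
print(c1,c2)
E
```

```text
pics
{'t': 0.0, 'joint_positions': array([ 0.03381476,  0.690013  , -0.19451955,  1.56638232,  0.15732917,
        0.9025002 , -0.215109  ]), 'dq': array([-0.00103404, -0.00121069,  0.00202491, -0.00207132,  0.00061579,
       -0.00032899, -0.00151307]), 'joint_torque': array([ 1.13546095e-03, -5.39627159e+01, -1.26661520e+00, -1.58547074e+01,
        9.07521317e-03,  9.41080711e-03,  5.53111545e-05]), 'eef_pos': array([ 6.24328458e+02, -6.57665767e-02,  2.30455894e+02]), 'tcp_rot': array([-6.16633262e-04,  7.07075435e-01,  7.07137483e-01, -7.27315108e-04]), 'force': array([0.79376207, 0.09000933, 0.49636348]), 'wrist_torque': array([0.05489461, 0.00596572, 0.01459747]), 'gripper_force': 0.0, 'grip_width': 85.74173599734921}
{'vertical_fov': 53.92607155983965, 'cx': 311.5925815931722, 'cy': 240.13176545246685, 'R': array([[-0.82768784,  0.56098061,  0.01528369],
       [ 0.45045742,  0.68036837, -0.57808909],
       [-0.33469531, -0.47159266, -0.81583051]]), 't': array([ 459.83536887, -205.9486853 , 1397.16381583])} {'vertical_fov': 46.833562988153666, 'cx': 312.39018395015256, 'cy': 242.04627161850874, 'R': array([[ 0.80012562, -0.59982296, -0.00337894],
       [-0.35845471, -0.47362392, -0.80448158],
       [ 0.48094617,  0.64489751, -0.59396799]]), 't': array([-481.67838178,  248.16863984, 1169.99904531])}
```

View pics/scene0.png

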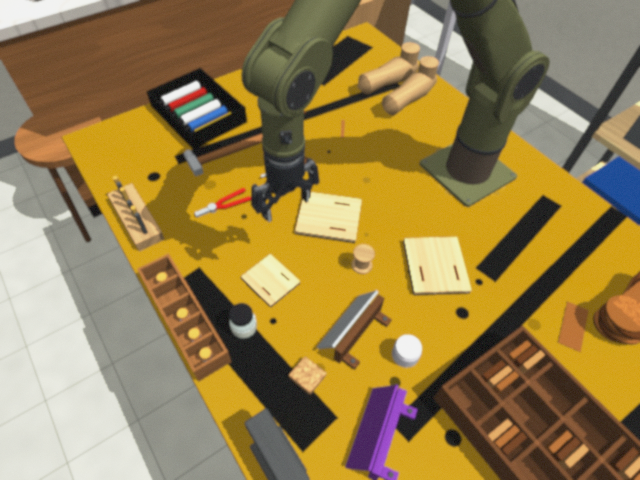

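View pics/side0.png

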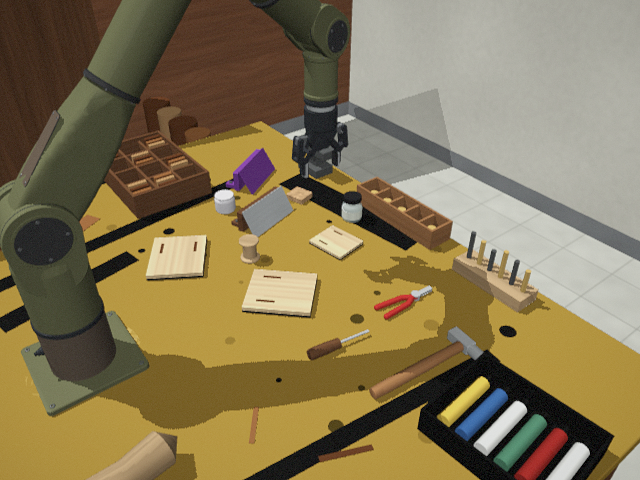

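Candidates for the blank in the scene picture are plywood boards at (270,278), (328,217) and (437,265). The one at (270,278) looks smallest and lies before the grey stop at (352,325). The purple stop at (378,430) is the decoy. Next I measure the board corners and check one crop.

```bash
cat > m.py <<'E'
from h import *
for n in ['scene0','side0']:
    im,ci=load(n); hsv=cv2.cvtColor(im,cv2.COLOR_BGR2HSV)
    m=cv2.inRange(hsv,(12,25,150),(35,125,255)); m=cv2.morphologyEx(m,cv2.MORPH_CLOSE,np.ones((7,7)))
    cs,_=cv2.findContours(m,cv2.RETR_EXTERNAL,cv2.CHAIN_APPROX_NONE)
    for c in cs:
        if cv2.contourArea(c)<800: continue
        h=cv2.convexHull(c); q=cv2.approxPolyDP(h,0.05*cv2.arcLength(h,True),True)[:,0]
        P=np.array([onz(ci,u,v,12)[:2] for u,v in q])
        print(n,q.tolist(),P.round().tolist(),np.linalg.norm(P-np.roll(P,-1,0),axis=1).round())
a=load('scene0')[0][220:400,200:440]; b=load('side0')[0][170:290,200:440]
cv2.imwrite('pics/crop0.png',np.vstack([cv2.resize(a,None,fx=2,fy=2),cv2.resize(b,None,fx=2,fy=2)]))
E
python3 m.py
```

```text
scene0 [[269, 254], [299, 281], [271, 305], [242, 278]] [[645.0, -62.0], [625.0, 47.0], [716.0, 65.0], [737.0, -38.0]] [110.  93. 105.  95.]
scene0 [[456, 237], [470, 290], [416, 293], [404, 239]] [[208.0, 163.0], [292.0, 298.0], [407.0, 231.0], [326.0, 92.0]] [159. 133. 161. 138.]
scene0 [[302, 200], [360, 199], [355, 240], [295, 231]] [[476.0, -165.0], [339.0, -80.0], [435.0, 24.0], [550.0, -87.0]] [161. 142. 159. 108.]
scene0 [[131, 184], [159, 230], [140, 249], [108, 194]] [[846.0, -480.0], [846.0, -286.0], [911.0, -257.0], [913.0, -479.0]] [194.  71. 223.  67.]
scene0 [[637, 100], [639, 162], [596, 133]] [[-702.0, 88.0], [-448.0, 266.0], [-447.0, 114.0]] [311. 152. 256.]
scene0 [[465, 95], [398, 108], [363, 75], [405, 28]] [[-234.0, -248.0], [-1.0, -320.0], [-13.0, -521.0], [-329.0, -667.0]] [243. 202. 348. 429.]
side0 [[170, 450], [132, 479], [86, 479], [152, 431]] [[50.0, -314.0], [-25.0, -326.0], [-88.0, -279.0], [41.0, -259.0]] [ 76.  78. 130.  57.]
side0 [[254, 269], [316, 273], [309, 314], [243, 310]] [[440.0, 28.0], [554.0, -79.0], [453.0, -185.0], [340.0, -83.0]] [157. 147. 152. 149.]
side0 [[461, 244], [508, 250], [542, 294], [517, 307], [455, 258]] [[935.0, -215.0], [1013.0, -307.0], [935.0, -464.0], [850.0, -456.0], [876.0, -246.0]] [120. 175.  85. 211.  67.]
side0 [[206, 235], [202, 275], [146, 277], [155, 237]] [[413.0, 232.0], [324.0, 86.0], [210.0, 162.0], [298.0, 307.0]] [171. 137. 169. 137.]
side0 [[309, 239], [333, 225], [362, 241], [339, 258]] [[626.0, 47.0], [719.0, 60.0], [734.0, -46.0], [638.0, -66.0]] [ 94. 107.  98. 114.]
```

View pics/crop0.png

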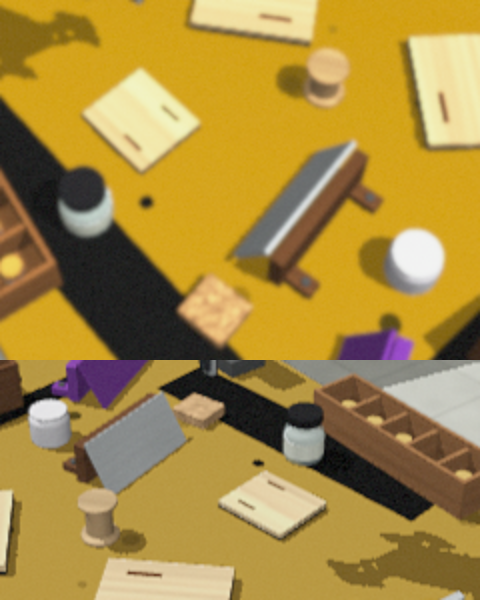

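The crop shows the chosen board with two slots (about 110 x 95 mm) and the grey stop's sloping face turned to it; the board is the smallest, so the choice holds. Now the stop and obstacles.

```bash
cat > m2.py <<'E'
from h import *
im,ci=load('side0'); hsv=cv2.cvtColor(im,cv2.COLOR_BGR2HSV)
m=cv2.inRange(hsv,(0,0,110),(180,40,215)); m[:180]=0; m[245:]=0; m[:,:236]=0; m[:,300:]=0
m=cv2.morphologyEx(m,cv2.MORPH_OPEN,np.ones((3,3)))
c=max(cv2.findContours(m,0,1)[0],key=cv2.contourArea); h=cv2.convexHull(c)
q=cv2.approxPolyDP(h,0.03*cv2.arcLength(h,True),True)[:,0]; print('side',q.tolist())
for z in (0,70): print(z,[onz(ci,u,v,z)[:2].round().tolist() for u,v in q])
im,ci=load('scene0')
sc=[(317,348),(361,292),(331,348)]
for u,v in [(317,348),(361,292),(336,346),(377,293)]:
  print('scene',(u,v),[onz(ci,u,v,z)[:2].round().tolist() for z in (0,70)])
for n,u,v,z in [('jar cap',241,314,75),('spool top',363,250,58),('tin top',407,341,50),('cork',308,372,18)]: print(n,onz(ci,u,v,z)[:2].round())
cv2.imwrite('pics/crop1.png',np.hstack([cv2.resize(im[270:380,290:400],(440,440)),cv2.resize(load('side0')[0][170:250,225:305],(360,440))]))
E
python3 m2.py
```

```text
side [[281, 188], [291, 211], [253, 234], [243, 211]]
0 [[727.0, 331.0], [677.0, 204.0], [526.0, 173.0], [564.0, 290.0]]
70 [[663.0, 232.0], [617.0, 116.0], [478.0, 87.0], [513.0, 194.0]]
scene (317, 348) [[683.0, 210.0], [701.0, 233.0]]
scene (361, 292) [[512.0, 151.0], [541.0, 178.0]]
scene (336, 346) [[644.0, 230.0], [665.0, 251.0]]
scene (377, 293) [[481.0, 175.0], [512.0, 200.0]]
jar cap [796.  77.]
spool top [460.  83.]
tin top [523. 322.]
cork [735. 250.]
```

View pics/crop1.png

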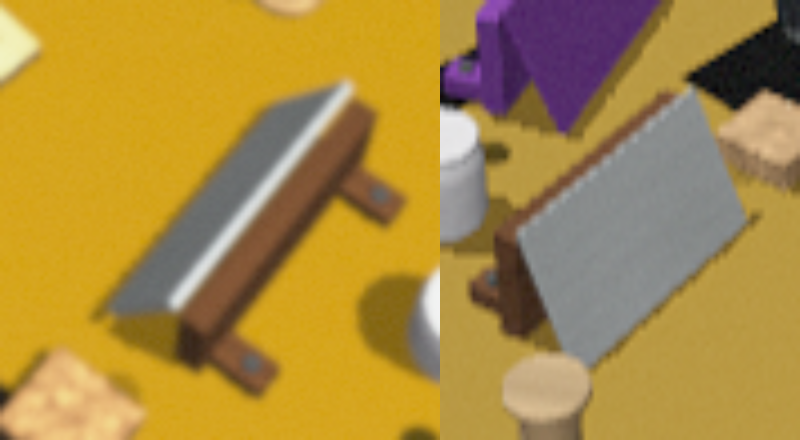

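Crop 1 shows the stop: in scene pixels the foot runs (317,348)–(357,296) and the crest (333,346)–(377,291). In side pixels the foot runs (256,236)–(293,209) and the crest (242,213)–(281,186). I triangulate these.

```bash
cat > m3.py <<'E'
from h import *
_,c=load('scene0'); _,s=load('side0')
def tri(a,b):
    A=np.zeros((3,3));B=np.zeros(3)
    for ci,p in((c,a),(s,b)):
        o,d=ray(ci,*p); d/=np.linalg.norm(d); M=np.eye(3)-np.outer(d,d); A+=M;B+=M@o
    return np.linalg.solve(A,B)
F1=tri((317,348),(293.2,209)); F2=tri((357.5,296),(256,236)); C1=tri((333,346),(281,186)); C2=tri((377.3,291),(242,212.7))
for n,P in zip('F1 F2 C1 C2'.split(),(F1,F2,C1,C2)): print(n,P.round(1))
print('len',np.linalg.norm(F1-F2),np.linalg.norm(C1-C2))
v=(F1-F2+C1-C2)[:2]; th=np.arctan2(v[1],v[0]); print('lateral angle',th, [np.degrees(np.arctan2(*(w[:2][::-1]))) for w in (F1-F2,C1-C2)])
X=np.array([-np.sin(th),np.cos(th)]);Y=np.array([-np.cos(th),-np.sin(th)])
O=((F1+F2)/2)[:2]; O2=((C1+C2)/2)[:2]-40*X; print('origin',O,O2); O=(O+O2)/2
for n,p in [('b A',(641,-64)),('b B',(625.5,47)),('b C',(717.5,62.5)),('b D',(735.5,-42)),('tcp',(624.5,0))]:
    d=np.array(p)-O; print(n,(d@X).round(1),(d@Y).round(1))
for n,ci,u,v,z in [('awl h',s,310,352,10),('awl tip',s,368,332,5),('pl',c,196,213,8),('pl2',c,250,205,8),('pl3',c,245,192,8),('ham',s,455,338,15)]:
    p=onz(ci,u,v,z)[:2]; d=p-O; print(n,p.round(),(d@X).round(),(d@Y).round())
E
python3 m3.py
```

```text
F1 [685.2 209.    1.2]
F2 [526.1 156.    2.8]
C1 [670.7 246.2  67.3]
C2 [508.2 194.3  66.6]
len 167.68689375778527 170.65090952871827
lateral angle 0.31515294374860386 [np.float64(18.419277662587834), np.float64(17.70089585855234)]
origin [605.64493826 182.53792692] [601.84668968 182.22355467]
b A -245.8 40.9
b B -135.5 21.3
b C -149.2 -71.0
b D -254.2 -55.7
tcp -179.8 36.8
awl h [ 388. -277.] -370.0 348.0
awl tip [ 528. -304.] -439.0 223.0
pl [ 739. -288.] -489.0 17.0
pl2 [ 603. -232.] -394.0 129.0
pl3 [ 591. -281.] -437.0 155.0
ham [ 659. -437.] -606.0 140.0
```

Request:
arm_command:
  slide:
    - [-0.28,0.27,0.3]
    - [-0.56,0.54,0.6]
    - [-0.84,0.81,1.0]
    - [-0.84,0.81,1.4]
    - [-0.84,0.81,1.4]
  roll: [-0.04,-0.08,-0.1,-0.1,-0.1]
  grip: 40

```text
out of range
```

Request:
arm_command:
  slide:
    - [-0.28,0.27,0.3]
    - [-0.56,0.54,0.6]
    - [-0.84,0.81,0.9]
    - [-0.84,0.81,1.0]
    - [-0.84,0.81,1.0]
  roll: [-0.04,-0.08,-0.1,-0.1,-0.1]
  grip: 40

```text
t: 0.65
eef_pos: [704.0, -84.9, 128.0]
tcp_rot: [-0.002, 0.589, 0.808, -0.002]
force: [-0.8, -0.9, 0.6]
grip_width: 40.3
gripper_force: 0.0
```

Request:
arm_command:
  slide:
    - [0,0,0.4]
    - [0,0,0.8]
    - [0,0,1.0]
    - [0,0,1.0]
  roll: [0,0,0,0]

```text
t: 1.05
eef_pos: [703.6, -82.4, 29.2]
tcp_rot: [-0.002, 0.587, 0.81, -0.001]
force: [-0.3, 0.4, -0.3]
grip_width: 40.1
gripper_force: 0.0
```

```bash
python3 - <<'E'
from h import *
a,_=snap('scene','s1');b,_=snap('side','d1');w,_=snap('wrist','w1')
o=manip.get_obs();print({k:np.round(o[k],3) for k in ('t','eef_pos','tcp_rot','force','grip_width')})
A=cv2.resize(a[200:380,200:400],(400,360));B=cv2.resize(b[170:350,230:430],(400,360))
cv2.imwrite('pics/v1.png',np.hstack([A,B])[:,:,::-1])
E
```

```text
{'t': np.float64(1.2), 'eef_pos': array([707.854, -83.435,  33.844]), 'tcp_rot': array([0.002, 0.588, 0.809, 0.001]), 'force': array([ 1.13 , -0.073, -0.402]), 'grip_width': np.float64(40.179)}
```

View pics/v1.png

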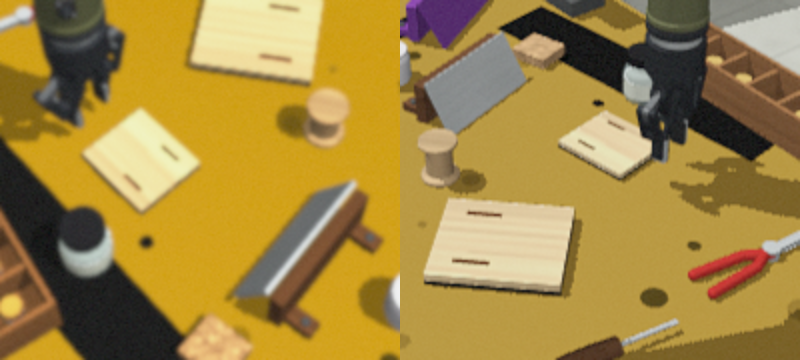

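The view shows the fingers behind the blank's far end, at crop pixels (70,110) and (655,145), clear of the other things. I lower and begin the push.

Request:
arm_command:
  slide:
    - [0,0,0.15]
    - [0,0,0.24]
    - [0,0,0.27]
    - [0,0,0.29]
    - [0,0,0.29]
  roll: [0,0,0,0,0]

```text
t: 1.7
eef_pos: [705.9, -84.0, 2.0]
tcp_rot: [-0.0, 0.588, 0.809, -0.0]
force: [0.2, -0.3, 0.7]
grip_width: 40.2
gripper_force: 0.0
```

Request:
arm_command:
  slide:
    - [0.06,0,0]
    - [0.12,0,0]
    - [0.18,0,0]
    - [0.24,0,0]
    - [0.3,0,0]
    - [0.36,0,0]
    - [0.42,0,0]
    - [0.48,0,0]
    - [0.54,0,0]
    - [0.6,0,0]
    - [0.66,0,0]
    - [0.72,0,0]
    - [0.78,0,0]
    - [0.84,0,0]
    - [0.9,0,0]
    - [0.9,0,0]
  roll: [0,0,0,0,0,0,0,0,0,0,0,0,0,0,0,0]

```text
t: 3.3
eef_pos: [677.8, 3.5, 2.3]
tcp_rot: [-0.001, 0.587, 0.809, 0.0]
force: [-0.5, -0.9, 0.1]
grip_width: 39.9
gripper_force: 0.0
```

```bash
cat > look.py <<'E'
import sys
from h import *
n=sys.argv[1]
a,ca=snap('scene','s'+n);b,cb=snap('side','d'+n)
o=manip.get_obs();print({k:np.round(o[k],3) for k in ('t','eef_pos','tcp_rot','force','grip_width')})
A=cv2.resize(a[200:380,200:400],(400,360));B=cv2.resize(b[150:330,200:400],(400,360))
cv2.imwrite(f'pics/v{n}.png',np.hstack([A,B])[:,:,::-1])
O=np.array([603.7,182.4]);X=np.array([-.310,.951]);Y=np.array([-.951,-.310])
for nm,ci in (('s'+n,ca),('d'+n,cb)):
    im,ci=load(nm); m=cv2.inRange(cv2.cvtColor(im,cv2.COLOR_BGR2HSV),(12,25,150),(35,125,255)); m=cv2.morphologyEx(m,cv2.MORPH_CLOSE,np.ones((5,5)))
    for c in cv2.findContours(m,0,1)[0]:
        if not 500<cv2.contourArea(c)<1900: continue
        h=cv2.convexHull(c); q=cv2.approxPolyDP(h,0.05*cv2.arcLength(h,True),True)[:,0]
        r=[]
        for u,v in q:
            d=onz(ci,u,v,12)[:2]-O; r.append([round(d@X),round(d@Y)])
        if abs(np.mean(r,0)).max()<300: print(nm,q.tolist(),r)
E
python3 look.py 2
```

```text
{'t': np.float64(3.4), 'eef_pos': array([678.118,   1.942,   2.291]), 'tcp_rot': array([-0.   ,  0.588,  0.809,  0.   ]), 'force': array([-0.788,  0.08 , -1.328]), 'grip_width': np.float64(40.084)}
s2 [[303, 360], [324, 373], [310, 390], [289, 375]] [[-3, -129], [51, -124], [50, -172], [-6, -174]]
s2 [[289, 267], [323, 290], [300, 319], [265, 295]] [[-181, 38], [-74, 39], [-70, -56], [-175, -59]]
d2 [[287, 234], [309, 219], [325, 244], [318, 250]] [[-73, 36], [-80, -58], [-184, 15], [-183, 47]]
```

View pics/v2.png

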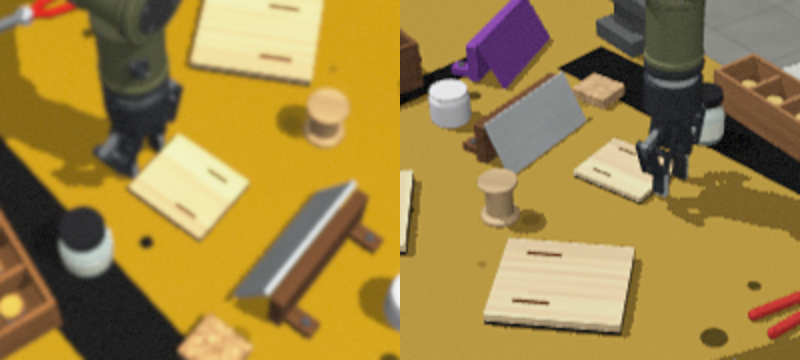

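The blank now lies square to the stop, with its rear end 181 mm and its front end 72 mm from the foot line, centred at y = -10. I push on.

Request:
arm_command:
  slide:
    - [0.06,0,0]
    - [0.12,0,0]
    - [0.18,0,0]
    - [0.24,0,0]
    - [0.3,0,0]
    - [0.36,0,0]
    - [0.42,0,0]
    - [0.48,0,0]
    - [0.54,0,0]
    - [0.6,0,0]
    - [0.65,0,0]
    - [0.69,0,0]
    - [0.73,0,0]
    - [0.77,0,0]
    - [0.81,0,0]
    - [0.85,0,0]
    - [0.89,0,0]
    - [0.93,0,0]
    - [0.97,0,0]
    - [1.0,0,0]
  roll: [0,0,0,0,0,0,0,0,0,0,0,0,0,0,0,0,0,0,0,0]

```text
t: 5.4
eef_pos: [647.1, 97.5, 2.3]
tcp_rot: [-0.0, 0.588, 0.809, 0.0]
force: [0.8, -0.5, 0.5]
grip_width: 39.7
gripper_force: 0.4
```

```bash
python3 look.py 3
```

```text
{'t': np.float64(5.5), 'eef_pos': array([647.036,  97.86 ,   2.321]), 'tcp_rot': array([-0.   ,  0.587,  0.809,  0.   ]), 'force': array([ 0.021, -0.243, -0.159]), 'grip_width': np.float64(40.221)}
s3 [[303, 360], [324, 372], [310, 390], [291, 373]] [[-3, -129], [50, -122], [50, -172], [-5, -168]]
s3 [[320, 289], [356, 303], [333, 334], [296, 317]] [[-82, 36], [9, 59], [13, -39], [-81, -58]]
s3 [[339, 196], [360, 199], [354, 240], [326, 236]] [[-219, 305], [-167, 333], [-100, 208], [-165, 172]]
d3 [[279, 186], [292, 195], [289, 237], [260, 213]] [[102, -154], [37, -134], [-86, 44], [54, -2]]
```

View pics/v3.png

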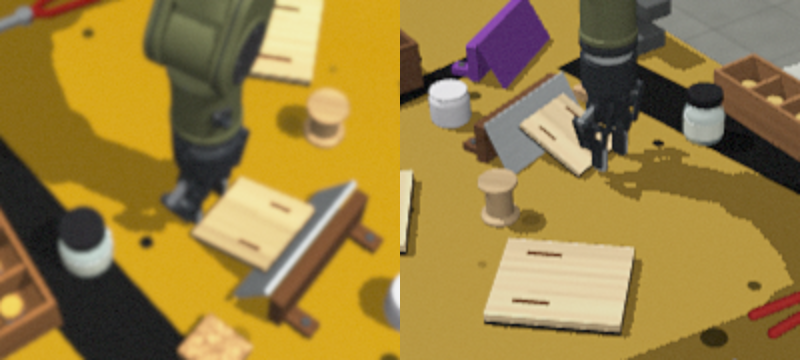

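The leading end has climbed the slope and the rear end is about 81 mm from the foot. I continue more slowly.

Request:
arm_command:
  slide:
    - [0.04,0,0]
    - [0.08,0,0]
    - [0.12,0,0]
    - [0.16,0,0]
    - [0.2,0,0]
    - [0.24,0,0]
    - [0.28,0,0]
    - [0.32,0,0]
    - [0.36,0,0]
    - [0.4,0,0]
    - [0.44,0,0]
    - [0.47,0,0]
    - [0.5,0,0]
    - [0.53,0,0]
    - [0.55,0,0]
    - [0.57,0,0]
  roll: [0,0,0,0,0,0,0,0,0,0,0,0,0,0,0,0]

```text
t: 7.1
eef_pos: [629.7, 151.0, 2.3]
tcp_rot: [0.0, 0.588, 0.809, -0.0]
force: [0.4, -1.6, -0.5]
grip_width: 40.2
gripper_force: 0.2
```

```bash
python3 look.py 4
```

```text
{'t': np.float64(7.2), 'eef_pos': array([629.607, 151.407,   2.333]), 'tcp_rot': array([-0.   ,  0.588,  0.809,  0.   ]), 'force': array([ 0.74 , -0.214,  0.025]), 'grip_width': np.float64(39.813)}
s4 [[305, 359], [324, 373], [310, 391], [291, 374]] [[-1, -125], [51, -124], [51, -174], [-4, -170]]
s4 [[377, 290], [333, 347], [317, 329], [332, 305]] [[29, 120], [31, -64], [-24, -52], [-33, 19]]
d4 [[272, 183], [279, 224], [272, 231], [251, 197]] [[132, -156], [-25, 11], [-30, 48], [132, -54]]
```

View pics/v4.png

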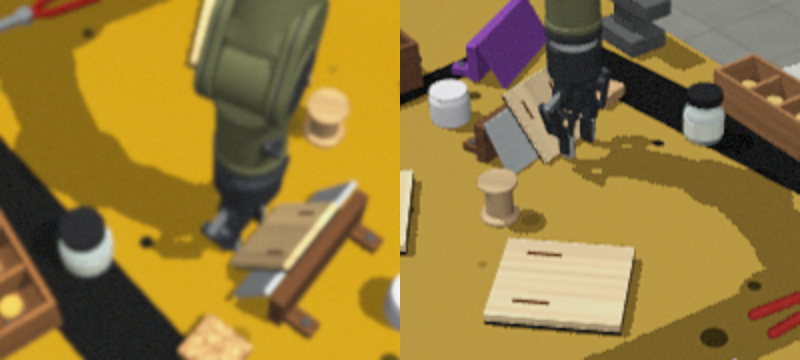

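The upper end now stands over the crest and the rear is about 27 mm from the foot; the last stretch goes slowly.

Request:
arm_command:
  slide:
    - [0.02,0,0]
    - [0.04,0,0]
    - [0.06,0,0]
    - [0.08,0,0]
    - [0.1,0,0]
    - [0.115,0,0]
    - [0.13,0,0]
  roll: [0,0,0,0,0,0,0]

```text
t: 7.9
eef_pos: [625.7, 163.4, 2.4]
tcp_rot: [0.0, 0.588, 0.809, 0.0]
force: [-0.3, -0.7, 0.5]
grip_width: 40.0
gripper_force: 0.2
```

```bash
python3 - <<'E'
from h import *
for i in range(3):
    o=manip.get_obs(); print(np.round(o['force'],2),np.round(o['eef_pos'],1),round(o['t'],2)); manip.snapshot('wrist')
E
```

```text
[-0.29 -0.68  0.53] [625.7 163.4   2.4] 7.9
[-0.66 -1.06 -1.25] [625.6 163.8   2.4] 7.95
[-0.62 -0.35  1.13] [625.6 163.7   2.4] 8.0
```

Request:
arm_command:
  slide:
    - [0.01,0,0]
    - [0.02,0,0]
    - [0.02,0,0]
  roll: [0,0,0]

```text
t: 8.35
eef_pos: [625.0, 165.3, 2.3]
tcp_rot: [0.0, 0.588, 0.809, 0.0]
force: [0.2, 0.2, 0.7]
grip_width: 40.0
gripper_force: 0.1
```

```bash
python3 look.py 5; python3 - <<'E'
from h import *
print(manip.get_obs()['force'])
E
```

```text
{'t': np.float64(8.45), 'eef_pos': array([625.029, 165.275,   2.289]), 'tcp_rot': array([-0.   ,  0.588,  0.809,  0.   ]), 'force': array([ 0.973,  0.105, -0.122]), 'grip_width': np.float64(40.058)}
s5 [[305, 359], [324, 372], [311, 391], [290, 376]] [[-1, -125], [50, -122], [53, -172], [-3, -175]]
s5 [[319, 193], [306, 232], [295, 231], [304, 192]] [[-270, 279], [-214, 150], [-239, 135], [-305, 256]]
[ 0.97344814  0.10528357 -0.12188053]
```

View pics/v5.png

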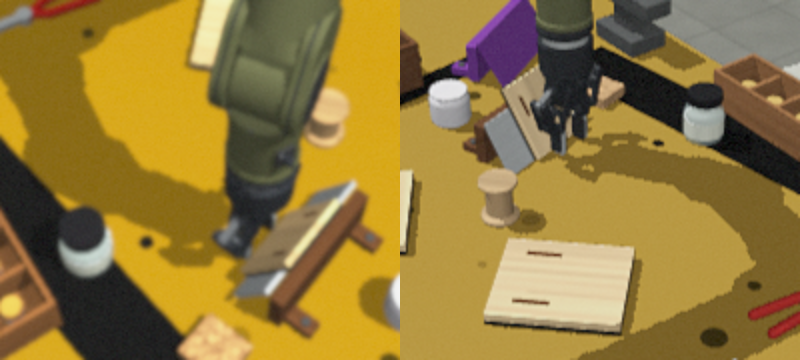

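The blank leans on the stop with its upper end above the crest, at crop pixels (300,235) and (520,90). I back off, rise and cross over to behind the stop.

Request:
arm_command:
  slide:
    - [-0.1,0,0]
    - [-0.25,0,0]
    - [-0.4,0,0]
    - [-0.4,0,-0.3]
    - [-0.4,0,-0.65]
    - [-0.4,0,-1.0]
    - [-0.4,0,-1.0]
  roll: [0,0,0,0,0,0,0]

```text
t: 9.15
eef_pos: [641.7, 125.9, 107.5]
tcp_rot: [0.003, 0.589, 0.808, 0.004]
force: [0.7, 0.1, -0.3]
grip_width: 39.9
gripper_force: 0.0
```

Request:
arm_command:
  slide:
    - [0,0,-0.3]
    - [0,0,-0.6]
    - [0.3,0,-0.6]
    - [0.65,0,-0.6]
    - [1.0,0,-0.6]
    - [1.0,0,-0.6]
  roll: [0,0,0,0,0,0]

```text
t: 9.75
eef_pos: [603.9, 228.7, 161.9]
tcp_rot: [-0.002, 0.585, 0.811, 0.001]
force: [-0.8, 1.1, -0.2]
grip_width: 40.3
gripper_force: 0.0
```

Request:
arm_command:
  slide:
    - [0.3,-0.02,0]
    - [0.6,-0.04,0]
    - [0.78,-0.04,0]
    - [0.78,-0.04,0.2]
    - [0.78,-0.04,0.5]
    - [0.78,-0.04,0.7]
    - [0.78,-0.04,0.78]
    - [0.78,-0.04,0.78]
  roll: [0,0,0,0,0,0,0,0]

```text
t: 10.55
eef_pos: [578.5, 293.7, 83.0]
tcp_rot: [-0.0, 0.588, 0.809, -0.001]
force: [0.3, -0.0, 0.3]
grip_width: 40.1
gripper_force: 0.0
```

```bash
python3 look.py 6
```

```text
{'t': np.float64(10.65), 'eef_pos': array([579.564, 294.978,  85.016]), 'tcp_rot': array([0.   , 0.588, 0.809, 0.001]), 'force': array([ 0.238,  0.412, -0.463]), 'grip_width': np.float64(39.931)}
s6 [[304, 359], [324, 373], [310, 392], [289, 375]] [[-3, -126], [51, -124], [52, -175], [-6, -174]]
s6 [[456, 237], [470, 290], [423, 292]] [[105, 383], [207, 261], [119, 185]]
d6 [[311, 192], [269, 229], [251, 195], [273, 180]] [[0, -181], [-17, 46], [139, -63], [141, -172]]
```

View pics/v6.png

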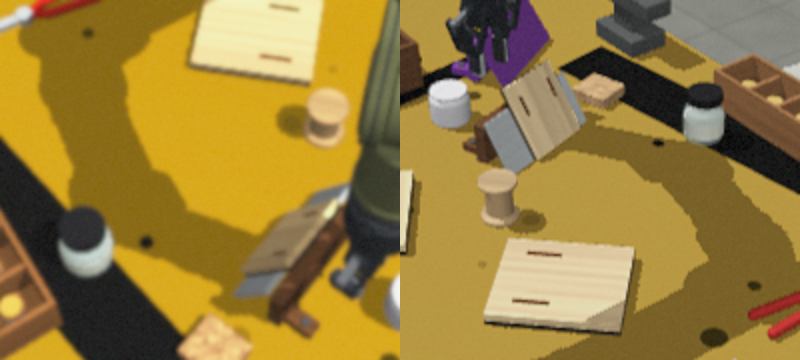

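The blank stands leaning by itself and the fingers are behind the stop, at side crop pixel (475,60). I lower a little and push the top back.

Request:
arm_command:
  slide:
    - [0,0,0.06]
    - [-0.1,0,0.06]
    - [-0.2,0,0.06]
    - [-0.3,0,0.06]
    - [-0.38,0,0.06]
    - [-0.43,0,0.06]
    - [-0.48,0,0.06]
    - [-0.52,0,0.06]
    - [-0.56,0,0.06]
    - [-0.6,0,0.06]
    - [-0.64,0,0.06]
    - [-0.68,0,0.06]
    - [-0.72,0,0.06]
    - [-0.76,0,0.06]
    - [-0.8,0,0.06]
    - [-0.84,0,0.06]
    - [-0.88,0,0.06]
    - [-0.92,0,0.06]
    - [-0.96,0,0.06]
    - [-1.0,0,0.06]
  roll: [0,0,0,0,0,0,0,0,0,0,0,0,0,0,0,0,0,0,0,0]

```text
t: 12.65
eef_pos: [609.6, 199.8, 78.3]
tcp_rot: [0.0, 0.588, 0.809, 0.0]
force: [-0.2, -0.3, 0.4]
grip_width: 40.0
gripper_force: 0.0
```

```bash
python3 look.py 7
```

```text
{'t': np.float64(12.75), 'eef_pos': array([609.849, 198.993,  78.272]), 'tcp_rot': array([ 0.   ,  0.588,  0.809, -0.   ]), 'force': array([-0.252, -0.273, -0.054]), 'grip_width': np.float64(40.072)}
s7 [[305, 359], [324, 373], [308, 391], [291, 374]] [[-1, -125], [51, -124], [48, -176], [-4, -170]]
s7 [[305, 191], [333, 195], [324, 235], [295, 231]] [[-305, 261], [-235, 298], [-171, 172], [-239, 135]]
```

View pics/v7.png

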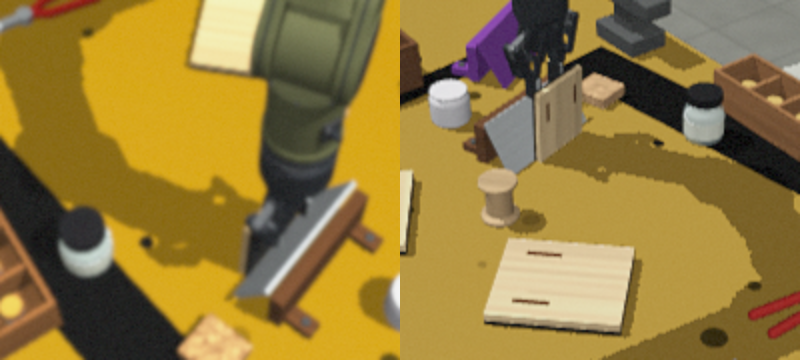

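The blank stands about upright before the stop, at side crop pixel (558,115); I push on until it falls.

Request:
arm_command:
  slide:
    - [-0.03,0,0]
    - [-0.06,0,0]
    - [-0.09,0,0]
    - [-0.12,0,0]
    - [-0.15,0,0]
    - [-0.18,0,0]
    - [-0.21,0,0]
    - [-0.24,0,0]
    - [-0.27,0,0]
    - [-0.3,0,0]
    - [-0.3,0,0]
    - [-0.3,0,0]
    - [-0.3,0,0]
    - [-0.3,0,0]
  roll: [0,0,0,0,0,0,0,0,0,0,0,0,0,0]

```text
t: 14.15
eef_pos: [618.7, 171.9, 78.3]
tcp_rot: [-0.0, 0.588, 0.809, 0.0]
force: [-0.1, 0.0, -0.4]
grip_width: 39.9
gripper_force: 0.0
```

Request:
arm_command:
  slide:
    - [0,0,-0.3]
    - [0,0,-0.6]
    - [0.4,0,-0.9]
    - [0.8,0,-1.0]
    - [1.0,0,-1.0]
    - [1.0,0,-1.0]
    - [1.0,0,-1.0]
    - [1.0,0,-1.0]
  roll: [0,0,0,0,0,0,0,0]

```text
t: 14.95
eef_pos: [588.5, 264.4, 177.9]
tcp_rot: [0.001, 0.589, 0.808, -0.001]
force: [0.4, 0.2, -0.5]
grip_width: 40.0
gripper_force: 0.0
```

```bash
python3 look.py 8
```

```text
{'t': np.float64(15.05), 'eef_pos': array([588.519, 264.576, 177.915]), 'tcp_rot': array([ 0.   ,  0.589,  0.808, -0.001]), 'force': array([-0.494,  1.289, -0.054]), 'grip_width': np.float64(40.013)}
s8 [[305, 359], [324, 372], [308, 391], [290, 373]] [[-1, -125], [50, -122], [48, -176], [-7, -170]]
```

View pics/v8.png

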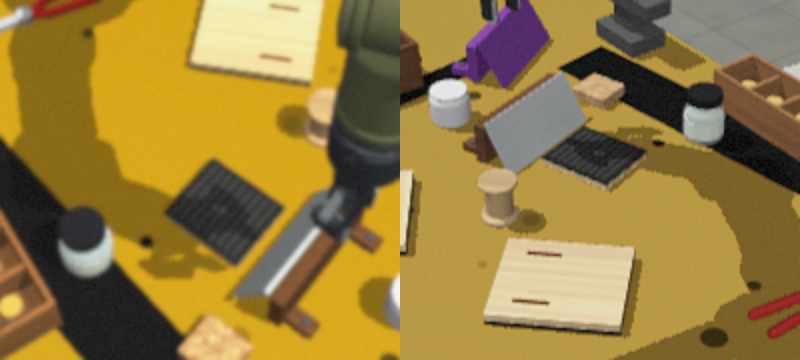

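The blank lies flat in front of the stop with its black ribbed tread up, at scene crop (225,212) and side crop (597,155). The bystanders look unmoved and the arm is clear of everything.

```bash
python3 -c "
from plant import manip
print(manip.job_done())"
```

```text
the job is handed in; nothing more can be done
None
```

The blank now lies flat on the bench in front of the stop with its tread up, turned using only fingertip pushes; in the last pictures the bystanders look unmoved, and the job was handed in at about 15 s.

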